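Swing the dressing tray aside and put the roller vial away

TASK

Push the free end of the mirrored tray away from the robot so that the tray pivots where it stands about its vase end and comes to lie parallel to the gold inlay lines, carrying the vase and the bottle upright with it. That clears the way: then swing the black box's cover wide open by its knob, nearly a quarter turn, lay the roller vial flat inside, and swing the cover fully shut again. Leave the other things on the marble where they are.

Things in the scene. Friction and masses are not known exactly. Their poses are not given: they have to be found in the camera images.
- inlay: Five thin gold lines (4 mm wide, flush, look only) in the white marble, all parallel, running left-right across the whole top. Origin on the marble; its y axis runs along the lines, which may lie turned by up to 6 degrees or so from the world's y.
- tray: Loose mirrored tray with gold rim, 300 x 110 mm, 0.5 kg. Origin on the marble under the vase; x runs to the free end (edges at x = -60 and 240, y = +-55 mm), z up. Rim from 4 to 20 mm high, mirror at 10 mm. Feet at x = 0 and 210 mm. Starts with the free end right and near the robot, 30-52 degrees off the lines. Pushed on its near long edge at x = 215 mm it turns about the feet under the vase.
- vase: White ribbed ceramic vase, 150 mm tall, 84 mm across, about 0.9 kg, standing loose on the tray at the tray's x = 0, y = 0. Origin at the centre of its underside.
- bottle: Bulbous amethyst (purple) bottle, 94 mm tall, 76 mm across the belly (widest 30 mm up, neck 28 mm across from 60 mm up), about 0.2 kg, standing loose on the tray at the tray's x = 200 mm, y = 0. Origin at the centre of its underside.
- box: Long low black acrylic box, fixed to the marble, 195 x 78 mm, 34 mm high. Origin on the marble under the pin of its cover; x axis runs along the box, away from the robot, from the pin end (x = -20 mm) to the other end (x = +175 mm); y to the left, z up. Open compartment from x = 35 to 171 mm, y = +-35 mm, pink floor at z = 5 mm, walls up to 34 mm.
- cover (a joint): Flat black cover of the box, 199 x 82 mm, 8 mm thick (z = 34 to 42 mm above the marble), turning level about the vertical pin at the box's origin. 0 rad = shut over the box, grows as its far end swings to the left (counter-clockwise from above), stops at 0 and at 1.5 rad; light friction, stays where it is left.
- cover_knob (a point): Middle of the gold knob, a post 16 mm across and 22 mm high (from 42 to 64 mm above the marble), standing on the cover 165 mm from the pin on the cover's middle line.
- vial: Slim aluminium roller vial of square section 18 x 18 mm, 84 mm long, with a gold cap, about 45 g, lying on the marble to the right of the box. Origin at its centre (9 mm above the marble); x axis along its length, level.
- brush: White hard-plastic bristle brush, 165 mm long, lying on the right; bystander. Origin at the underside below its middle.
- cream_jar: Green glass cream jar with gold lid, 66 mm across, 50 mm high; bystander. Origin at the underside.
- compact: Round pink powder compact, 76 mm across, 14 mm high; bystander. Origin at the underside.
- scent_flask: Pale amber scent flask with black cap, 30 x 50 mm, 82 mm high; bystander. Origin at the underside.
- ring_dish: Blue ceramic ring dish, 90 mm across, 18 mm high; bystander on the left. Origin at the underside.
There are look-alikes about, which are no part of the job. Leave any turquoise look-alike of the bottle alone. Leave any red look-alike of the vase alone.

How it is judged:
By the outcome, as a careful person would: the job done as asked, in the order asked, and still so for the second after the job is handed in, with the robot touching nothing.
It also fails if it takes over 72 s, if anything falls off the work surface, if the arm or the gripper's body presses on something with over 40 N, if the wrist force passes 120 N, or if a joint passes its speed limit or range.

ROBOT

A 6-joint arm with a two-finger parallel gripper is mounted at the origin on the work surface. World frame = base frame: x ahead of the robot, y to its left, z up, the work surface at z = 0. Lengths are in m, angles in rad, forces in N, time in s.
With the tool pointing down it reaches from about 0.325 to 0.9 m from the base axis. Payload 6.1 kg.
Tool frame: the origin (TCP) lies midway between the tips of the shut fingers; the grasp point (between the pads) lies 19 mm behind it (env.hold_point_z is the distance from the TCP to the grasp point, in m); z points along the fingers, y is the line along which they close (so a half turn about z gives the same grasp; the last joint's range is limited). The gripper opens to 85 mm and grips with 20 to 120 N. Pads are 22 mm wide; open, the fingers measure 114 mm over their backs; the gripper's body (76 mm by 85 mm) begins 54 mm behind the grasp point. The pads swing forward as they close: fully open they stand 13 mm farther back than shut.
Start: joints at [-1.255, 0.22, 1.526, -0, 1.395, -0.126], TCP at [0.267, -0.565, 0.231] pointing down, gripper open.
Joint ranges: [-2.98, 2.98], [-0.91, 2.08], [0.09, 2.57], [-1.24, 4.39], [0.2, 2.65], [-2.68, 2.68]. Speed limits (rad/s): [2.57, 2.57, 3.01, 3.14, 3.14, 3.14].

INTERFACE

Orientations are given as a unit quaternion [x, y, z, w].
In Python, from workcell import env gives the robot as it stands. The module is installed in compiled form; this text tells all that it offers.
- The arm moves only by the tool apply_moves, never from a script. Its argument "steps" is a list of rows, each a list of 7 numbers: the shift along the tool's x, y, z in cm, then the turn, a rotation vector about the tool's x, y, z in rad, then the opening, from 0 (shut) to 1 (fully open). A call has 1 to 10 rows; each row shifts and turns the commanded pose from where the row before left it, along the tool's axes as they then stand; what a row does not reach is not made up. A row lasts 1/8 s, in which the tool goes at most 62.5 mm and 10.7 degrees, less where a joint would pass 70% of its speed; a pose out of reach is approached as far as the arm can. A call with a gripper value outside its range is refused whole. The fingers move at their own pace and stop on an object; "force" is the grip in N (left out, the last holds). Time passes only in rows, so rows that do not move let the fingers close. It gives the time, the measured TCP pose, the force, the opening and the grip force at its end, in the units of the state.
- env.get_obs(): the state, without advancing time (a new reading comes with each control period).
- env.snapshot(name): name is "scene" or "top"; returns (picture, depth): 480x640x3 uint8, red, green, blue; 480x640 float32, m along the optical axis (not along the pixel's ray), 0 where there is no reading.
- env.camera_model(name): a dict with "fovy" (degrees; the focal length in pixels is half the picture's height over the tangent of half this angle, whatever the lens; pixels are square), "cx", "cy" (the principal point, pixels), "D" ([k1, k2, p1, p2, k3] as OpenCV has them; the pictures are not rectified), "xyz" and "attitude" of the camera in the world. Camera axes: x right, y up, looking along -z (the intrinsics and any distortion apply to the point x, -y, -z); pixel columns grow to the right and rows downward; lengths in m; the calibration is good to about 2 mm. A picture is of the moment at which its call begins. camera_model takes no time and is no camera call.
- env.finish_job(): hands the job in; it is judged then, once.
The state is a dict: "time": time; "joint_positions": joint angles; "qd": joint speeds; "joint_efforts": joint torques, N m; "eef_pos": TCP position; "eef_rot": TCP orientation; "contact_force": force on the tool from outside, world axes, zero at the start; "moment": the same for the moment, N m; "finger_gap": finger opening in m; "grip_force": force on a finger pad.
Only numpy, scipy, OpenCV 4.12 (cv2) and the standard library are available. Lean on these libraries where they do the work, as an engineer would, in place of code of your own. Each camera call takes 0.05 s, during which the arm holds its last target. There are 200 camera calls.

## Working session

There is one attempt and no reset: what is moved stays moved. The work goes in short steps, Python scripts to look and compute and a tool call to move; the robot and the scene stay as the last step left them, time stands still between calls to the robot, and variables do not carry over. Pictures are saved under pics/ and viewed, at most 10 in all, crops included, and the job is handed in when it is done.

Besides the shell and the picture viewer there is one more tool, called after "Call:" in YAML: its name, and indented under it one key for each argument. apply_moves: Moves the arm, as the interface text tells. Its arguments: {"type":"object","properties":{"steps":{"type":"array","items":{"type":"array","items":{"type":"number"}}},"force":{"type":"number"}},"required":["steps"]}

```bash
mkdir -p pics
cat > h.py <<'E'
import numpy as np, cv2
from workcell import env
from scipy.spatial.transform import Rotation as R
def snap(name,fn=None):
    p,d=env.snapshot(name)
    if fn: cv2.imwrite('pics/'+fn+'.png',p[:,:,::-1])
    return p,d
def cam(name):
    m=env.camera_model(name); f=240/np.tan(np.radians(m['fovy'])/2)
    K=np.array([[f,0,m['cx']],[0,f,m['cy']],[0,0,1.]])
    a=np.array(m['attitude'],float)
    Rm=a if a.shape==(3,3) else (R.from_quat(a).as_matrix() if a.size==4 else R.from_rotvec(a).as_matrix())
    return K,np.array(m['D'],float),Rm,np.array(m['xyz'],float)
def rays(name,uv):
    K,D,Rm,t=cam(name)
    n=cv2.undistortPoints(np.array(uv,float).reshape(-1,1,2),K,D).reshape(-1,2)
    return t,np.c_[n[:,0],-n[:,1],-np.ones(len(n))]@Rm.T
def plane(name,uv,z):
    t,r=rays(name,uv); return t+r*((z-t[2])/r[:,2])[:,None]
def cloud(name,d):
    v,u=np.mgrid[:480,:640]; t,r=rays(name,np.c_[u.ravel(),v.ravel()])
    return (t+r*d.ravel()[:,None]).reshape(480,640,3)
E
python3 - <<'E'
from h import *
for n in('scene','top'):
    print(env.camera_model(n)); p,d=snap(n,n+'0')
    np.savez(n+'0',p=p,d=d)
    c=cloud(n,d); print(c[240,320],c[400,320],c[100,100],d[240,320])
print(env.get_obs(),env.hold_point_z)
E
```

```text
{'fovy': 43.404861053452336, 'cx': 317.20852014836777, 'cy': 236.66531074776728, 'D': array([-0.05426745,  0.        ,  0.        ,  0.        ,  0.        ]), 'xyz': array([1.067703  , 0.52152618, 1.24434189]), 'attitude': array([0.08722109, 0.25930274, 0.90611732, 0.32265457])}
[ 0.60291632 -0.05884829  0.02785037] [ 0.83899537  0.23051453 -0.00209551] [ 0.78185174 -0.8417357  -0.0040452 ] 1.4256953
{'fovy': 42.29564956654735, 'cx': 311.1129652824479, 'cy': 242.87445639235264, 'D': array([0.03745752, 0.        , 0.        , 0.        , 0.        ]), 'xyz': array([ 0.53085169, -0.04527543,  1.47539462]), 'attitude': array([-0.02794151,  0.01739476,  0.71625502, -0.69706201])}
[ 0.63212241 -0.04588008  0.0006619 ] [ 0.25681315 -0.03547702 -0.00187091] [ 1.2200543   0.74476616 -0.75931676] 1.4780384
{'time': 0.1, 'joint_positions': array([-1.25509673e+00,  2.21176067e-01,  1.52755680e+00,  6.53126774e-06,
        1.39474440e+00, -1.26068636e-01]), 'qd': array([ 0.00030608, -0.00105661, -0.00212789, -0.000437  , -0.00067624,
       -0.00047445]), 'joint_efforts': array([ 6.09043600e-04, -4.98245037e+01, -3.90545475e+01, -3.19804531e-04,
        5.68912248e-03,  1.29041797e-05]), 'eef_pos': array([ 0.26704353, -0.56442619,  0.23025902]), 'eef_rot': array([ 9.75703820e-01,  2.19091686e-01, -8.60111820e-05, -9.38377562e-04]), 'contact_force': array([-0.11813032,  0.98464876, -0.31776405]), 'moment': array([-0.0013546 , -0.00668739, -0.01244622]), 'grip_force': 0.0, 'finger_gap': 0.0853667380981459} 0.0187
```

View pics/scene0.png

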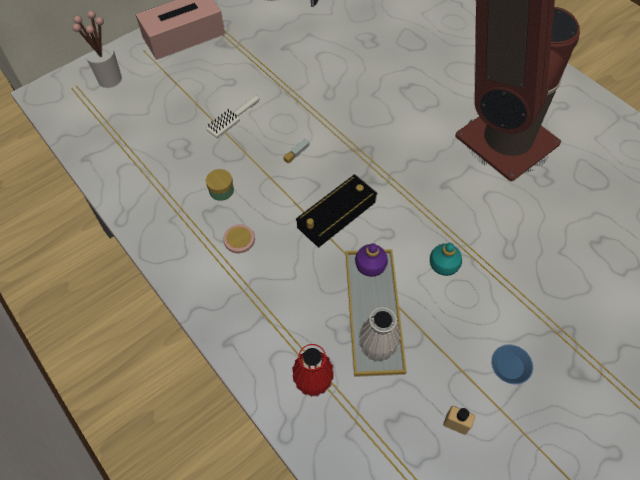

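View pics/top0.png

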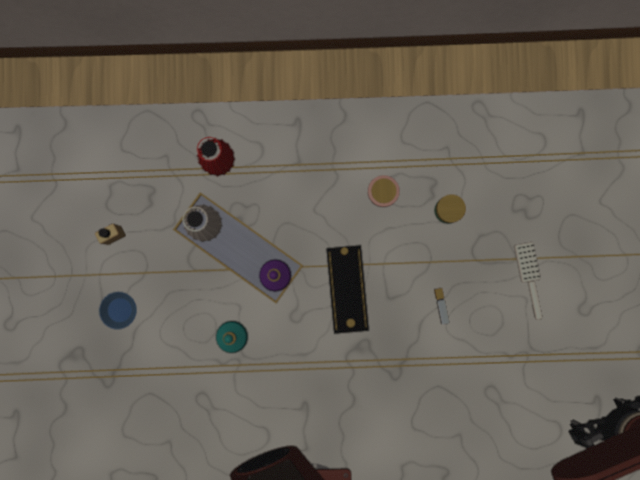

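The top view shows vase (203,222), tray free end (290,284), purple bottle (274,275), box with its knob (344,251) and pin (350,323), and vial (441,306). Turquoise bottle (231,337) and red vase (215,156) are look-alikes.

Run:
```python
from h import *
def load(n): z=np.load(n+'0.npz'); return z['p'],z['d']
p,d=load('top'); c=cloud('top',d); hsv=cv2.cvtColor(p,cv2.COLOR_RGB2HSV)
ps,ds=load('scene'); cs=cloud('scene',ds); hs=cv2.cvtColor(ps,cv2.COLOR_RGB2HSV)
# inlay
for nm,C,H in(('top',c,hsv),('scene',cs,hs)):
    m=(H[...,1]>75)&(H[...,0]>12)&(H[...,0]<30)&(abs(C[...,2])<.012)&(C[...,0]>.2)&(C[...,0]<.95)
    v,u=np.nonzero(m); P=plane(nm,np.c_[u,v],0); 
    best=max(((np.histogram(P[:,0]+P[:,1]*np.tan(a),bins=np.arange(.1,1.1,.004))[0]**2).sum(),a) for a in np.radians(np.arange(-8,8,.1)))
    h=np.histogram(P[:,0]+P[:,1]*np.tan(best[1]),bins=np.arange(.1,1.1,.004)); 
    print(nm,'inlay: line dir turned CCW by deg',np.degrees(best[1]),h[1][:-1][h[0]>80])
def rect(nm,C,m,lab,z):
    m=m.astype(np.uint8); m=cv2.morphologyEx(m,cv2.MORPH_CLOSE,np.ones((3,3)))
    n,L,S,_=cv2.connectedComponentsWithStats(m); i=1+S[1:,4].argmax()
    v,u=np.nonzero(L==i); P=plane(nm,np.c_[u,v],z)[:,:2]
    r=cv2.minAreaRect((P*1000).astype(np.float32)); print(nm,lab,S[i,4],np.round(cv2.boxPoints(r)).tolist(),np.round(r[0]),np.round(r[1]),round(r[2],1),'z',np.round(np.percentile(C[L==i][:,2],[5,50,95]),3))
for nm,C,H in(('top',c,hsv),('scene',cs,hs)):
    dom=(C[...,0]>.35)&(C[...,0]<.95)&(C[...,1]>-.6)
    b=dom&(H[...,2]<60)&(C[...,2]>.02)&(C[...,2]<.06)&(C[...,1]<.1)&(C[...,1]>-.25)
    rect(nm,C,b,'boxcover',.042)
    k=dom&(C[...,2]>.05)&(C[...,1]<.0)&(C[...,1]>-.25)&(C[...,2]<.075)&(H[...,1]>90)&(H[...,0]<35)
    rect(nm,C,k,'knob',.064)
    t=dom&(C[...,2]>.006)&(C[...,2]<.03)&(C[...,1]>.0)&(C[...,1]<.35)&(C[...,0]>.5)
    rect(nm,C,t,'tray',.018)
    vi=dom&(C[...,2]>.006)&(C[...,2]<.03)&(C[...,1]<-.25)&(C[...,1]>-.45)&(C[...,0]<.62)&(C[...,0]>.45)
    rect(nm,C,vi,'vial',.018)
    pu=(H[...,0]>130)&(H[...,0]<155)&(H[...,1]>90)&dom; rect(nm,C,pu,'bottle',.03)
    va=dom&(C[...,2]>.13)&(C[...,2]<.16)&(C[...,1]>.05)&(C[...,0]<.75)&(H[...,1]<70); rect(nm,C,va,'vaserim',.15)
```

```text
top inlay: line dir turned CCW by deg 0.5999999999999694 [0.328 0.34  0.344 0.568 0.796 0.8   0.812 0.816]
scene inlay: line dir turned CCW by deg 0.6999999999999691 [0.324 0.328 0.34  0.344 0.568 0.796 0.8   0.812]
top boxcover 2868 [[414.0, -71.0], [419.0, -151.0], [616.0, -139.0], [611.0, -59.0]] [ 515. -105.] [197.  80.] 3.5 z [0.038 0.043 0.048]
top knob 41 [[592.0, -103.0], [606.0, -110.0], [613.0, -98.0], [599.0, -91.0]] [ 603. -100.] [14. 15.] 61.8 z [0.057 0.063 0.07 ]
top tray 4262 [[458.0, 72.0], [572.0, -22.0], [779.0, 228.0], [666.0, 322.0]] [619. 150.] [325. 147.] 50.4 z [0.004 0.012 0.023]
top vial 252 [[448.0, -313.0], [451.0, -342.0], [521.0, -336.0], [518.0, -307.0]] [ 484. -325.] [70. 29.] 5.4 z [0.006 0.018 0.024]
top bottle 628 [[516.0, 29.0], [586.0, 28.0], [587.0, 95.0], [517.0, 97.0]] [551.  62.] [68. 70.] 88.6 z [0.054 0.063 0.102]
top vaserim 341 [[636.0, 210.0], [678.0, 181.0], [711.0, 229.0], [670.0, 258.0]] [674. 220.] [59. 51.] 54.9 z [0.016 0.159 0.165]
scene boxcover 2407 [[414.0, -58.0], [420.0, -148.0], [624.0, -136.0], [619.0, -45.0]] [519. -97.] [205.  90.] 3.5 z [0.026 0.041 0.046]
scene knob 54 [[591.0, -99.0], [602.0, -108.0], [618.0, -88.0], [607.0, -79.0]] [604. -94.] [25. 14.] 51.2 z [0.05  0.062 0.068]
scene tray 4003 [[478.0, 70.0], [572.0, -5.0], [765.0, 236.0], [671.0, 311.0]] [621. 153.] [309. 119.] 51.3 z [0.006 0.011 0.023]
scene vial 182 [[445.0, -316.0], [455.0, -343.0], [520.0, -319.0], [511.0, -292.0]] [ 483. -317.] [70. 29.] 19.7 z [0.007 0.017 0.022]
scene bottle 726 [[492.0, 49.0], [545.0, 3.0], [599.0, 66.0], [546.0, 112.0]] [545.  58.] [83. 70.] 49.0 z [0.039 0.06  0.1  ]
scene vaserim 403 [[638.0, 224.0], [677.0, 188.0], [715.0, 229.0], [676.0, 265.0]] [677. 226.] [56. 53.] 47.1 z [0.13  0.158 0.163]
```

```bash
cat >> h.py <<'E'
def cur():
    o=env.get_obs(); x=R.from_quat(o['eef_rot']).as_matrix()[:,0]
    return np.array([*np.array(o['eef_pos'])*1000,np.degrees(np.arctan2(x[1],x[0]))])
def plan(wps,start=None):
    "wps: (x,y,z mm,yaw deg,n rows,grip); prints rows of moves"
    c=cur() if start is None else np.array(start,float); print('from',np.round(c,1))
    for w in wps:
        t=np.array(w[:4],float); n=w[4]; s=(t-c)/n
        for i in range(n):
            a=np.radians(c[3]); r=[s[0]*np.cos(a)+s[1]*np.sin(a),s[0]*np.sin(a)-s[1]*np.cos(a),-s[2]]
            print([round(float(q)/10,2) for q in r]+[0,0,round(-float(np.radians(s[3])),3),w[5]],end=',\n' if i==n-1 else ', '); c=c+s
E
python3 - <<'E'
from h import *
print('tray corners',np.round(plane('top',[(202,193),(175,229),(302,266),(277,302)],.02)*1000))
print('turq',plane('top',[(231,337)],.06),'vial ends',plane('top',[(438,288),(445,324)],.018),plane('scene',[(289,157),(306,144)],.018))
plan([(480,105,230,141.3,14,0),(480,105,60,141.3,5,0),(480,105,9,141.3,3,0)])
E
```

```text
tray corners [[750. 230.  20.]
 [666. 295.  20.]
 [571.  -2.  20.]
 [488.  59.  20.]]
turq [[0.41344317 0.16177972 0.06      ]] vial ends [[ 0.51115476 -0.31773977  0.018     ]
 [ 0.42750404 -0.33045058  0.018     ]] [[ 0.50131017 -0.31155478  0.018     ]
 [ 0.43959501 -0.31790603  0.018     ]]
from [ 267.  -564.4  230.3   25.3]
[3.42, -3.67, 0.0, 0, 0, -0.145, 0], [3.91, -3.14, 0.0, 0, 0, -0.145, 0], [4.32, -2.54, 0.0, 0, 0, -0.145, 0], [4.65, -1.89, 0.0, 0, 0, -0.145, 0], [4.87, -1.21, 0.0, 0, 0, -0.145, 0], [4.99, -0.49, 0.0, 0, 0, -0.145, 0], [5.01, 0.23, 0.0, 0, 0, -0.145, 0], [4.93, 0.95, 0.0, 0, 0, -0.145, 0], [4.74, 1.65, 0.0, 0, 0, -0.145, 0], [4.45, 2.32, 0.0, 0, 0, -0.145, 0], [4.07, 2.94, 0.0, 0, 0, -0.145, 0], [3.6, 3.49, 0.0, 0, 0, -0.145, 0], [3.06, 3.97, 0.0, 0, 0, -0.145, 0], [2.46, 4.37, 0.0, 0, 0, -0.145, 0],
[-0.0, -0.0, 3.4, 0, 0, 0.0, 0], [-0.0, -0.0, 3.4, 0, 0, 0.0, 0], [-0.0, -0.0, 3.4, 0, 0, 0.0, 0], [-0.0, -0.0, 3.4, 0, 0, 0.0, 0], [-0.0, -0.0, 3.4, 0, 0, 0.0, 0],
[0.0, 0.0, 1.7, 0, 0, 0.0, 0], [0.0, 0.0, 1.7, 0, 0, 0.0, 0], [0.0, 0.0, 1.7, 0, 0, 0.0, 0],
```

Call:
apply_moves:
  steps:
    - [3.4, -3.7, 0, 0, 0, -0.145, 0]
    - [3.9, -3.1, 0, 0, 0, -0.145, 0]
    - [4.3, -2.5, 0, 0, 0, -0.145, 0]
    - [4.6, -1.9, 0, 0, 0, -0.145, 0]
    - [4.9, -1.2, 0, 0, 0, -0.145, 0]
    - [5, -0.5, 0, 0, 0, -0.145, 0]
    - [5, 0.2, 0, 0, 0, -0.145, 0]
    - [4.9, 1, 0, 0, 0, -0.145, 0]
    - [4.7, 1.7, 0, 0, 0, -0.145, 0]
    - [4.4, 2.3, 0, 0, 0, -0.145, 0]

```text
time: 1.35
eef_pos: [0.4187, -0.0869, 0.2311]
eef_rot: [0.583, 0.812, 0.0, -0.0]
contact_force: [0.8, -0.5, 0.0]
finger_gap: -0.0002
grip_force: 0.0
```

Call:
apply_moves:
  steps:
    - [4.1, 2.9, 0, 0, 0, -0.145, 0]
    - [3.6, 3.5, 0, 0, 0, -0.145, 0]
    - [3.1, 4, 0, 0, 0, -0.145, 0]
    - [2.5, 4.4, 0, 0, 0, -0.145, 0]
    - [0, 0, 2, 0, 0, 0, 0]
    - [0, 0, 0, 0, 0, 0, 0]

```text
time: 2.1
eef_pos: [0.4766, 0.1046, 0.2093]
eef_rot: [0.328, 0.945, -0.001, -0.002]
contact_force: [-0.8, 0.0, -0.7]
finger_gap: 0.0002
grip_force: 0.0
```

Run:
```python
from h import *
print(env.get_obs()['joint_positions'])
plan([(478,105,60,141.3,4,0),(478,105,10,141.3,2,0)])
```

```text
[ 5.44241610e-02 -9.14750148e-02  1.89595439e+00 -9.74995523e-05
  1.34156377e+00 -8.47872374e-01]
from [476.6 104.6 209.3 141.7]
[-0.02, 0.03, 3.73, 0, 0, 0.002, 0], [-0.02, 0.03, 3.73, 0, 0, 0.002, 0], [-0.02, 0.03, 3.73, 0, 0, 0.002, 0], [-0.02, 0.03, 3.73, 0, 0, 0.002, 0],
[-0.0, 0.0, 2.5, 0, 0, -0.0, 0], [-0.0, 0.0, 2.5, 0, 0, -0.0, 0],
```

Call:
apply_moves:
  steps:
    - [0, 0, 3.7, 0, 0, 0, 0]
    - [0, 0, 3.7, 0, 0, 0, 0]
    - [0, 0, 3.7, 0, 0, 0, 0]
    - [0, 0, 3.7, 0, 0, 0, 0]
    - [0, 0, 2.5, 0, 0, 0, 0]
    - [0, 0, 2.5, 0, 0, 0, 0]
    - [0, 0, 0, 0, 0, 0, 0]

```text
time: 2.98
eef_pos: [0.4765, 0.1033, 0.012]
eef_rot: [0.329, 0.944, -0.001, -0.002]
contact_force: [0.1, -0.3, 0.3]
finger_gap: -0.0003
grip_force: 0.0
```

```bash
cat >> h.py <<'E'
def arc(V,phi,lx,ly):
    p=np.radians(phi); return V[0]+lx*np.cos(p)-ly*np.sin(p),V[1]+lx*np.sin(p)+ly*np.cos(p)
E
python3 - <<'E'
from h import *
V=(675,220)
W=[(*arc(V,phi,215,-66),9,phi-90,1,0) for phi in np.arange(232,267,1.5)]
W[0]=(*W[0][:4],4,0)
plan(W)
E
```

```text
from [476.5 103.3  12.  141.5]
[-0.46, -0.02, 0.07, 0, 0, -0.002, 0], [-0.46, -0.02, 0.07, 0, 0, -0.002, 0], [-0.46, -0.02, 0.07, 0, 0, -0.002, 0], [-0.46, -0.02, 0.07, 0, 0, -0.002, 0],
[-0.57, -0.17, 0.0, 0, 0, -0.026, 0],
[-0.57, -0.17, -0.0, 0, 0, -0.026, 0],
[-0.57, -0.17, -0.0, 0, 0, -0.026, 0],
[-0.57, -0.17, -0.0, 0, 0, -0.026, 0],
[-0.57, -0.17, -0.0, 0, 0, -0.026, 0],
[-0.57, -0.17, -0.0, 0, 0, -0.026, 0],
[-0.57, -0.17, -0.0, 0, 0, -0.026, 0],
[-0.57, -0.17, -0.0, 0, 0, -0.026, 0],
[-0.57, -0.17, -0.0, 0, 0, -0.026, 0],
[-0.57, -0.17, -0.0, 0, 0, -0.026, 0],
[-0.57, -0.17, -0.0, 0, 0, -0.026, 0],
[-0.57, -0.17, -0.0, 0, 0, -0.026, 0],
[-0.57, -0.17, -0.0, 0, 0, -0.026, 0],
[-0.57, -0.17, -0.0, 0, 0, -0.026, 0],
[-0.57, -0.17, -0.0, 0, 0, -0.026, 0],
[-0.57, -0.17, -0.0, 0, 0, -0.026, 0],
[-0.57, -0.17, -0.0, 0, 0, -0.026, 0],
[-0.57, -0.17, -0.0, 0, 0, -0.026, 0],
[-0.57, -0.17, -0.0, 0, 0, -0.026, 0],
[-0.57, -0.17, -0.0, 0, 0, -0.026, 0],
[-0.57, -0.17, -0.0, 0, 0, -0.026, 0],
[-0.57, -0.17, -0.0, 0, 0, -0.026, 0],
[-0.57, -0.17, -0.0, 0, 0, -0.026, 0],
```

Call:
apply_moves:
  steps:
    - [-0.45, 0, 0, 0, 0, 0, 0]
    - [-0.45, 0, 0, 0, 0, 0, 0]
    - [-0.45, 0, 0, 0, 0, 0, 0]
    - [-0.45, 0, 0, 0, 0, 0, 0]
    - [-0.57, -0.17, 0, 0, 0, -0.026, 0]
    - [-0.57, -0.17, 0, 0, 0, -0.026, 0]
    - [-0.57, -0.17, 0, 0, 0, -0.026, 0]
    - [-0.57, -0.17, 0, 0, 0, -0.026, 0]
    - [-0.57, -0.17, 0, 0, 0, -0.026, 0]
    - [-0.57, -0.17, 0, 0, 0, -0.026, 0]

```text
time: 4.22
eef_pos: [0.5124, 0.0661, 0.013]
eef_rot: [0.253, 0.967, 0.0, -0.003]
contact_force: [-7.2, 4.6, 7.0]
finger_gap: -0.0001
grip_force: 4.5
```

```bash
cat >> h.py <<'E'
def tray(fn=None):
    p,d=snap('top',fn); C=cloud('top',d); hsv=cv2.cvtColor(p,cv2.COLOR_RGB2HSV)
    m=(hsv[...,0]>130)&(hsv[...,0]<155)&(hsv[...,1]>90)&(C[...,2]>.02)
    v,u=np.nonzero(m); print('bottle',np.round(plane('top',[[(u.min()+u.max())/2,(v.min()+v.max())/2]],.04)*1000))
    m=(C[...,2]>.13)&(C[...,2]<.175)&(C[...,1]>.1)&(C[...,1]<.35)&(C[...,0]<.76)&(C[...,0]>.55)&(hsv[...,1]<70)
    v,u=np.nonzero(m); P=plane('top',np.c_[u,v],.15)*1000; print('vase rim',np.round((P.max(0)+P.min(0))/2))
E
python3 - <<'E'
from h import *
tray('t1'); p=cv2.imread('pics/t1.png'); cv2.imwrite('pics/t1c.png',cv2.resize(p[140:340,140:400],None,fx=3,fy=3)[:,:780])
E
```

```text
bottle [[582.  45.  40.]]
vase rim [673. 218. 150.]
```

View pics/t1c.png

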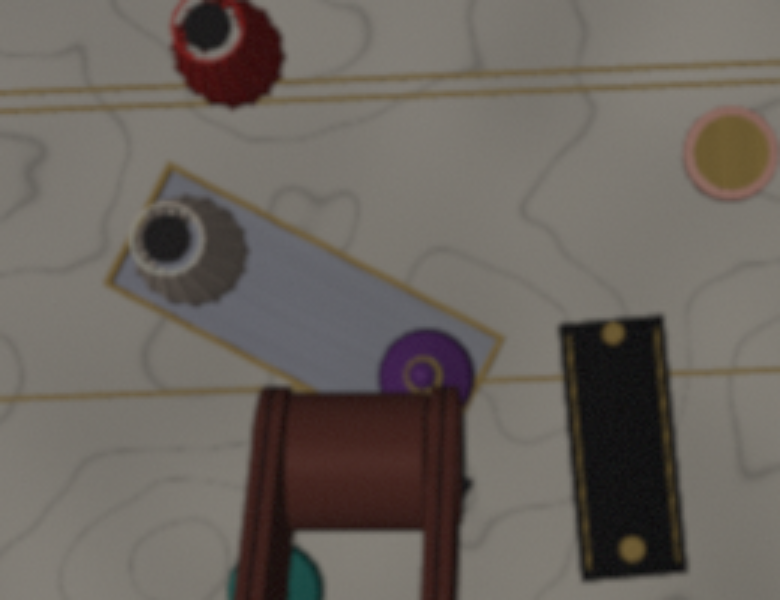

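The tray is turning about the vase: vase at crop (190,245), bottle (425,370). Continuing.

Call:
apply_moves:
  steps:
    - [-0.57, -0.17, 0, 0, 0, -0.026, 0]
    - [-0.57, -0.17, 0, 0, 0, -0.026, 0]
    - [-0.57, -0.17, 0, 0, 0, -0.026, 0]
    - [-0.57, -0.17, 0, 0, 0, -0.026, 0]
    - [-0.57, -0.17, 0, 0, 0, -0.026, 0]
    - [-0.57, -0.17, 0, 0, 0, -0.026, 0]
    - [-0.57, -0.17, 0, 0, 0, -0.026, 0]
    - [-0.57, -0.17, 0, 0, 0, -0.026, 0]
    - [-0.57, -0.17, 0, 0, 0, -0.026, 0]
    - [-0.57, -0.17, 0, 0, 0, -0.026, 0]

```text
time: 5.52
eef_pos: [0.5578, 0.0282, 0.0127]
eef_rot: [0.125, 0.992, 0.0, -0.003]
contact_force: [-9.7, 2.9, 8.0]
finger_gap: 0.0
grip_force: 5.0
```

```bash
cat >> h.py <<'E'
def trayedge():
    "far long rim line: gold pixels beyond the mirror"
    p,d=env.snapshot('top'); H=cv2.cvtColor(p,cv2.COLOR_RGB2HSV); 
    v,u=np.nonzero((H[...,1]>70)&(H[...,0]>10)&(H[...,0]<30)); P=plane('top',np.c_[u,v],.02)*1000
    return P
E
python3 - <<'E'
from h import *
tray('t2')
V=np.array((674,218.)); P=trayedge()[:,:2]-V
best=[]
for phi in np.arange(235,285,.25):
    a=np.radians(phi); lx=P@[np.cos(a),np.sin(a)]; ly=P@[-np.sin(a),np.cos(a)]
    s=(lx>-30)&(lx<235)
    h,e=np.histogram(ly[s&(ly>30)&(ly<75)],bins=np.arange(30,75,3)); best.append((h.max(),phi,e[h.argmax()]))
print(sorted(best)[-6:])
plan([(*arc((674,218),phi,215,-66),12,phi-90,1,0) for phi in np.arange(264,271.2,1)])
E
```

```text
bottle [[637.  22.  40.]]
vase rim [674. 217. 150.]
[(np.int64(125), np.float64(256.25), np.int64(51)), (np.int64(127), np.float64(257.25), np.int64(48)), (np.int64(130), np.float64(256.75), np.int64(48)), (np.int64(131), np.float64(256.0), np.int64(51)), (np.int64(133), np.float64(255.75), np.int64(51)), (np.int64(140), np.float64(257.0), np.int64(48))]
from [558.8  27.6  12.7 165.5]
[-3.03, -0.93, 0.07, 0, 0, -0.147, 0],
[-0.38, -0.11, -0.0, 0, 0, -0.017, 0],
[-0.38, -0.11, -0.0, 0, 0, -0.017, 0],
[-0.38, -0.11, -0.0, 0, 0, -0.017, 0],
[-0.38, -0.11, -0.0, 0, 0, -0.017, 0],
[-0.38, -0.11, -0.0, 0, 0, -0.017, 0],
[-0.38, -0.11, -0.0, 0, 0, -0.017, 0],
[-0.38, -0.11, -0.0, 0, 0, -0.017, 0],
```

Call:
apply_moves:
  steps:
    - [-0.57, -0.17, 0, 0, 0, -0.026, 0]
    - [-0.57, -0.17, 0, 0, 0, -0.026, 0]
    - [-0.57, -0.17, 0, 0, 0, -0.026, 0]
    - [-0.57, -0.17, 0, 0, 0, -0.026, 0]
    - [-0.57, -0.17, 0, 0, 0, -0.026, 0]
    - [-0.57, -0.17, 0, 0, 0, -0.026, 0]
    - [-0.57, -0.17, 0, 0, 0, -0.026, 0]
    - [-0.38, -0.11, 0, 0, 0, -0.017, 0]
    - [-0.38, -0.11, 0, 0, 0, -0.017, 0]
    - [0, 0, 0, 0, 0, 0, 0]

```text
time: 6.88
eef_pos: [0.6031, 0.0061, 0.0125]
eef_rot: [0.018, 1.0, 0.0, -0.002]
contact_force: [-5.4, 0.9, 3.4]
finger_gap: -0.0
grip_force: 2.9
```

```bash
cat >> h.py <<'E'
def edgefit(phi0,V=(674,218)):
    P=trayedge()[:,:2]-V; a=np.radians(phi0)
    lx=P@[np.cos(a),np.sin(a)]; ly=P@[-np.sin(a),np.cos(a)]
    for lo,hi in((42,62),(-62,-42)):
        s=(lx>-50)&(lx<232)&(ly>lo)&(ly<hi)
        if s.sum()<20: continue
        for _ in range(4):
            k=np.polyfit(lx[s],ly[s],1); s=s&(abs(ly-np.polyval(k,lx))<4)
        print('edge',s.sum(),'phi',round(phi0+np.degrees(np.arctan(k[0])),2),'offset at 0',round(k[1],1))
E
python3 - <<'E'
from h import *
tray('t3'); print(cur())
for q in (268.5,270): edgefit(q)
E
```

```text
bottle [[689.  14.  40.]]
vase rim [673. 215. 150.]
[603.12731952   6.09362671  12.54465326 177.90257185]
edge 246 phi 269.06 offset at 0 50.9
edge 131 phi 268.55 offset at 0 -53.7
edge 246 phi 269.08 offset at 0 50.9
edge 131 phi 268.55 offset at 0 -53.7
```

View pics/t3.png

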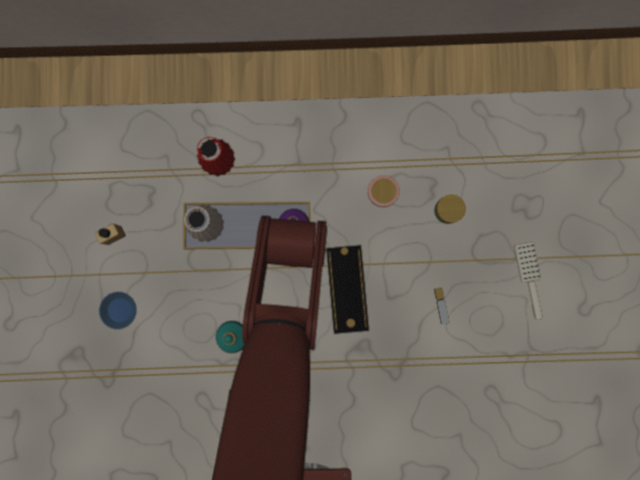

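The tray is now nearly parallel to the lines, (184..310, 203..249). It needs about 1.6° more.

Call:
apply_moves:
  steps:
    - [-0.28, -0.08, 0, 0, 0, -0.013, 0]
    - [-0.28, -0.08, 0, 0, 0, -0.013, 0]
    - [0, 0, 0, 0, 0, 0, 0]
    - [0, 0, 0, 0, 0, 0, 0]

```text
time: 7.52
eef_pos: [0.6085, 0.0043, 0.0125]
eef_rot: [0.005, 1.0, 0.0, -0.003]
contact_force: [-6.1, 1.0, 3.4]
finger_gap: -0.0003
grip_force: 3.1
```

Run:
```python
from h import *
tray(); print(cur())
edgefit(270)
```

```text
bottle [[696.  14.  40.]]
vase rim [674. 216. 150.]
[608.50365103   4.29112456  12.54216576 179.39118389]
edge 247 phi 270.27 offset at 0 51.3
edge 134 phi 270.37 offset at 0 -54.1
```

Run:
```python
from h import *
A=(437.6,-109.7)
plan([(575,4,13,179.4,4,0),(575,4,110,179.4,3,0),(604,-134,110,93.5,9,0),(604,-134,47,93.5,4,0)])
print('ARC')
W=[(*arc(A,p,165,-19),47,p+90,1,0) for p in np.linspace(3.5,3.5+85,26)]
W[0]=(*W[0][:4],3,0)
plan(W[:3],(604,-134,47,93.5))
```

```text
from [608.5   4.3  12.5 179.4]
[0.84, -0.02, -0.01, 0, 0, -0.0, 0], [0.84, -0.02, -0.01, 0, 0, -0.0, 0], [0.84, -0.02, -0.01, 0, 0, -0.0, 0], [0.84, -0.02, -0.01, 0, 0, -0.0, 0],
[-0.0, 0.0, -3.23, 0, 0, 0.0, 0], [-0.0, 0.0, -3.23, 0, 0, 0.0, 0], [-0.0, 0.0, -3.23, 0, 0, 0.0, 0],
[-0.34, -1.53, -0.0, 0, 0, 0.167, 0], [-0.59, -1.45, -0.0, 0, 0, 0.167, 0], [-0.82, -1.34, -0.0, 0, 0, 0.167, 0], [-1.03, -1.18, -0.0, 0, 0, 0.167, 0], [-1.21, -0.99, -0.0, 0, 0, 0.167, 0], [-1.36, -0.78, -0.0, 0, 0, 0.167, 0], [-1.47, -0.54, -0.0, 0, 0, 0.167, 0], [-1.54, -0.29, -0.0, 0, 0, 0.167, 0], [-1.57, -0.03, -0.0, 0, 0, 0.167, 0],
[0.0, -0.0, 1.57, 0, 0, -0.0, 0], [0.0, -0.0, 1.57, 0, 0, -0.0, 0], [0.0, -0.0, 1.57, 0, 0, -0.0, 0], [0.0, -0.0, 1.57, 0, 0, -0.0, 0],
ARC
from [ 604.  -134.    47.    93.5]
[0.51, 0.01, -0.0, 0, 0, -0.0, 0], [0.51, 0.01, -0.0, 0, 0, -0.0, 0], [0.51, 0.01, -0.0, 0, 0, -0.0, 0],
[0.98, 0.08, -0.0, 0, 0, -0.059, 0],
[0.98, 0.08, -0.0, 0, 0, -0.059, 0],
```

Call:
apply_moves:
  steps:
    - [0.84, 0, 0, 0, 0, 0, 0]
    - [0.84, 0, 0, 0, 0, 0, 0]
    - [0.84, 0, 0, 0, 0, 0, 0]
    - [0.84, 0, 0, 0, 0, 0, 0]
    - [0, 0, -3.2, 0, 0, 0, 0]
    - [0, 0, -3.2, 0, 0, 0, 0]
    - [0, 0, -3.2, 0, 0, 0, 0]
    - [-0.34, -1.53, 0, 0, 0, 0.167, 0]
    - [-0.59, -1.45, 0, 0, 0, 0.167, 0]
    - [-0.82, -1.34, 0, 0, 0, 0.167, 0]

```text
time: 8.88
eef_pos: [0.5865, -0.0416, 0.1095]
eef_rot: [0.256, 0.967, 0.0, 0.0]
contact_force: [-0.0, -0.3, -0.3]
finger_gap: 0.0002
grip_force: 0.0
```

Call:
apply_moves:
  steps:
    - [-1.03, -1.18, 0, 0, 0, 0.167, 0]
    - [-1.21, -0.99, 0, 0, 0, 0.167, 0]
    - [-1.36, -0.78, 0, 0, 0, 0.167, 0]
    - [-1.47, -0.54, 0, 0, 0, 0.167, 0]
    - [-1.54, -0.29, 0, 0, 0, 0.167, 0]
    - [-1.57, -0.03, 0, 0, 0, 0.167, 0]
    - [0, 0, 1.6, 0, 0, 0, 0]
    - [0, 0, 1.6, 0, 0, 0, 0]
    - [0, 0, 1.6, 0, 0, 0, 0]
    - [0, 0, 0, 0, 0, 0, 0]

```text
time: 10.12
eef_pos: [0.6038, -0.1321, 0.0585]
eef_rot: [0.686, 0.727, -0.001, -0.002]
contact_force: [-0.1, 0.3, 0.4]
finger_gap: 0.0
grip_force: 0.0
```

Run:
```python
from h import *
print(cur()); tray(); edgefit(270)
```

```text
[ 603.80670116 -132.08447865   58.49741104   93.29770149]
bottle [[673.  15.  40.]]
vase rim [673. 215. 150.]
edge 247 phi 270.26 offset at 0 51.3
edge 239 phi 270.45 offset at 0 -54.1
```

Call:
apply_moves:
  steps:
    - [0, 0, 1.1, 0, 0, 0, 0]
    - [0.5, 0, 0, 0, 0, 0, 0]
    - [0.5, 0, 0, 0, 0, 0, 0]
    - [0.5, 0, 0, 0, 0, 0, 0]
    - [0.98, 0.08, 0, 0, 0, -0.059, 0]
    - [0.98, 0.08, 0, 0, 0, -0.059, 0]
    - [0.98, 0.08, 0, 0, 0, -0.059, 0]
    - [0.98, 0.08, 0, 0, 0, -0.059, 0]

```text
time: 11.22
eef_pos: [0.6025, -0.0787, 0.0506]
eef_rot: [0.596, 0.803, 0.0, 0.0]
contact_force: [-0.5, 0.2, -0.5]
finger_gap: -0.0002
grip_force: 0.2
```

```bash
cat >> h.py <<'E'
def cover():
    p,d=env.snapshot('top'); C=cloud('top',d); 
    m=(p.max(2)<70)&(C[...,2]>.036)&(C[...,2]<.05)&(C[...,0]>.35)&(C[...,0]<.66)&(C[...,1]<.11)&(C[...,1]>-.2)
    v,u=np.nonzero(m); P=plane('top',np.c_[u,v],.042)[:,:2]*1000; print('cover',np.round(cv2.minAreaRect(P.astype(np.float32)),1) if 0 else cv2.minAreaRect(P.astype(np.float32)))
    return p
E
python3 - <<'E'
from h import *
cover(); print(cur())
E
```

```text
cover ((550.8275146484375, -65.86714172363281), (302.31463623046875, 91.71720886230469), 29.492067337036133)
[602.26658723 -77.45439618  50.5044241  107.01495073]
```

Call:
apply_moves:
  steps:
    - [0.98, 0.08, 0, 0, 0, -0.059, 0]
    - [0.98, 0.08, 0, 0, 0, -0.059, 0]
    - [0.98, 0.08, 0, 0, 0, -0.059, 0]
    - [0.98, 0.08, 0, 0, 0, -0.059, 0]
    - [0.98, 0.08, 0, 0, 0, -0.059, 0]
    - [0.98, 0.08, 0, 0, 0, -0.059, 0]
    - [0.98, 0.08, 0, 0, 0, -0.059, 0]
    - [0.98, 0.08, 0, 0, 0, -0.059, 0]
    - [0.98, 0.08, 0, 0, 0, -0.059, 0]
    - [0.98, 0.08, 0, 0, 0, -0.059, 0]

```text
time: 12.52
eef_pos: [0.5582, 0.0072, 0.0507]
eef_rot: [0.337, 0.941, 0.0, 0.0]
contact_force: [-0.5, -0.6, 0.6]
finger_gap: -0.0001
grip_force: 0.2
```

Run:
```python
from h import *
p,d=snap('scene','s2'); print(cur())
A=(437.6,-109.7); W=[(*arc(A,p,165,-19),49,p+90,1,0) for p in np.arange(54,89.6,3.4)]; plan(W)
```

```text
[557.20899376   8.05010915  50.43774761 140.75718086]
from [557.2   8.1  50.4 140.8]
[0.85, -0.1, 0.14, 0, 0, -0.057, 0],
[0.98, 0.08, -0.0, 0, 0, -0.059, 0],
[0.98, 0.08, -0.0, 0, 0, -0.059, 0],
[0.98, 0.08, -0.0, 0, 0, -0.059, 0],
[0.98, 0.08, -0.0, 0, 0, -0.059, 0],
[0.98, 0.08, -0.0, 0, 0, -0.059, 0],
[0.98, 0.08, -0.0, 0, 0, -0.059, 0],
[0.98, 0.08, -0.0, 0, 0, -0.059, 0],
[0.98, 0.08, -0.0, 0, 0, -0.059, 0],
[0.98, 0.08, -0.0, 0, 0, -0.059, 0],
[0.98, 0.08, -0.0, 0, 0, -0.059, 0],
```

View pics/s2.png

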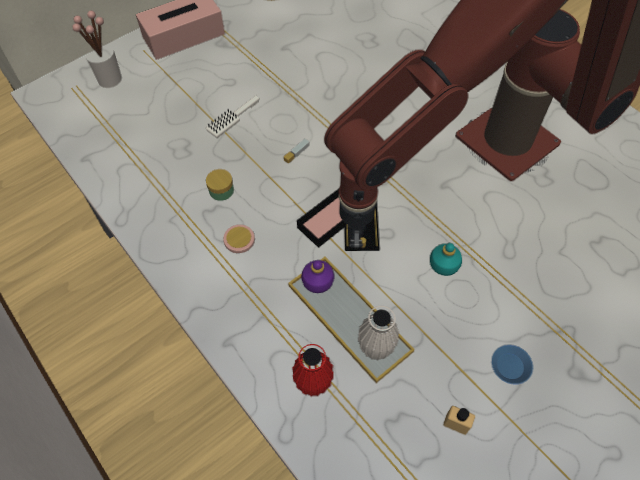

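The cover is swinging open (knob at (362,240)), the pink floor shows at (325,215), and the tray lies parallel.

Call:
apply_moves:
  steps:
    - [0.98, 0.08, 0, 0, 0, -0.059, 0]
    - [0.98, 0.08, 0, 0, 0, -0.059, 0]
    - [0.98, 0.08, 0, 0, 0, -0.059, 0]
    - [0.98, 0.08, 0, 0, 0, -0.059, 0]
    - [0.98, 0.08, 0, 0, 0, -0.059, 0]
    - [0.98, 0.08, 0, 0, 0, -0.059, 0]
    - [0.98, 0.08, 0, 0, 0, -0.059, 0]
    - [0.98, 0.08, 0, 0, 0, -0.059, 0]
    - [0.98, 0.08, 0, 0, 0, -0.059, 0]
    - [0.98, 0.08, 0, 0, 0, -0.059, 0]

```text
time: 13.82
eef_pos: [0.4735, 0.0539, 0.0508]
eef_rot: [0.049, 0.999, 0.0, 0.001]
contact_force: [0.6, 0.4, -0.9]
finger_gap: -0.0
grip_force: 0.2
```

Run:
```python
from h import *
print(cur()); A=(437.6,-109.7); W=[(*arc(A,p,165,-19),49,p+90,1,0) for p in (87.6,)]; plan(W)
```

```text
[473.5051228   53.93286465  50.75852458 174.3575413 ]
from [473.5  53.9  50.8 174.4]
[1.0, -0.06, 0.18, 0, 0, -0.057, 0],
```

Call:
apply_moves:
  steps:
    - [0.6, 0, 0, 0, 0, -0.04, 0]
    - [0, 0, 0, 0, 0, 0, 0]
    - [-0.8, 0, 0, 0, 0, 0, 0]
    - [-1.2, 0, 0, 0, 0, 0, 0]
    - [0, 0, -4, 0, 0, 0, 0]
    - [0, 0, -4, 0, 0, 0, 0]
    - [0, 0, -4, 0, 0, 0, 0]

```text
time: 14.7
eef_pos: [0.4881, 0.0531, 0.1717]
eef_rot: [0.03, 1.0, 0.0, 0.0]
contact_force: [0.7, -0.2, -0.6]
finger_gap: -0.0
grip_force: 0.0
```

Run:
```python
from h import *
p,d=snap('top','t4'); print(cur())
q=cv2.imread('pics/t4.png'); a=cv2.resize(q[270:340,410:480],None,fx=6,fy=6,interpolation=cv2.INTER_CUBIC); b=cv2.resize(q[220:360,240:380],None,fx=3,fy=3,interpolation=cv2.INTER_CUBIC)
s,_=snap('scene'); c=cv2.resize(s[130:175,270:325,::-1],None,fx=5,fy=5,interpolation=cv2.INTER_CUBIC)
o=np.zeros((420,790,3),np.uint8); o[:,:370]=a[:,:370]; o[:,370:]=b[:,:420]; cv2.imwrite('pics/v4.png',o)
H=cv2.cvtColor(p,cv2.COLOR_RGB2HSV); 
bg=cv2.medianBlur(p,41).astype(int); m=np.zeros((480,640),np.uint8); diff=np.abs(p.astype(int)-bg).max(2)>22; m[282:330,428:456]=diff[282:330,428:456]
v,u=np.nonzero(m); P=plane('top',np.c_[u,v],.018)[:,:2]*1000; print('vial',len(v),cv2.minAreaRect(P.astype(np.float32)))
```

```text
[491.46053278  53.04071881 177.77456857 176.59846521]
vial 156 ((471.78192138671875, -323.0381164550781), (81.95492553710938, 20.955453872680664), 8.986557006835938)
```

View pics/v4.png

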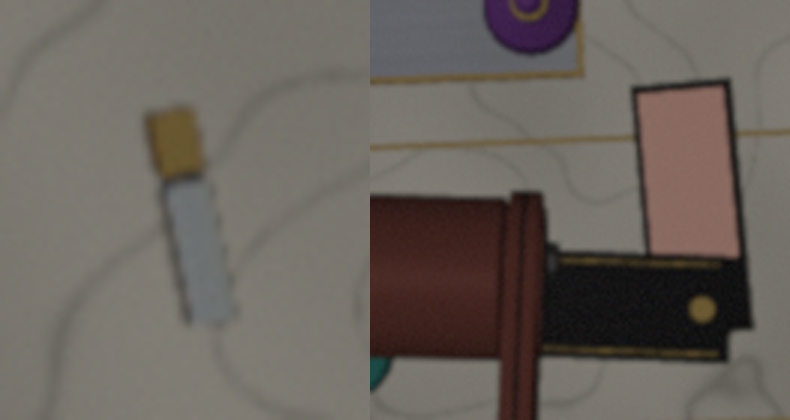

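Vial ends are at (438.5,288) and (445,324) in the full picture, so its centre is (470.5, -323.5) mm at 8.8°. The cover stands about 85° open and the compartment is clear.

Run:
```python
from h import *
plan([(470.5,-323.5,120,188.8,9,0.6),(470.5,-323.5,30,188.8,3,.6),(470.5,-323.5,5,188.8,3,.6)])
```

```text
from [491.6  53.  175.8 176.6]
[-0.01, -4.19, 0.62, 0, 0, -0.024, 0.6], [0.08, -4.19, 0.62, 0, 0, -0.024, 0.6], [0.18, -4.19, 0.62, 0, 0, -0.024, 0.6], [0.28, -4.18, 0.62, 0, 0, -0.024, 0.6], [0.38, -4.17, 0.62, 0, 0, -0.024, 0.6], [0.48, -4.16, 0.62, 0, 0, -0.024, 0.6], [0.58, -4.15, 0.62, 0, 0, -0.024, 0.6], [0.68, -4.13, 0.62, 0, 0, -0.024, 0.6], [0.77, -4.12, 0.62, 0, 0, -0.024, 0.6],
[0.0, -0.0, 3.0, 0, 0, 0.0, 0.6], [0.0, -0.0, 3.0, 0, 0, 0.0, 0.6], [0.0, -0.0, 3.0, 0, 0, 0.0, 0.6],
[0.0, -0.0, 0.83, 0, 0, 0.0, 0.6], [0.0, -0.0, 0.83, 0, 0, 0.0, 0.6], [0.0, -0.0, 0.83, 0, 0, 0.0, 0.6],
```

Call:
apply_moves:
  steps:
    - [0, -4.2, 0.6, 0, 0, -0.024, 0.6]
    - [0.1, -4.2, 0.6, 0, 0, -0.024, 0.6]
    - [0.2, -4.2, 0.6, 0, 0, -0.024, 0.6]
    - [0.3, -4.2, 0.6, 0, 0, -0.024, 0.6]
    - [0.4, -4.2, 0.6, 0, 0, -0.024, 0.6]
    - [0.5, -4.2, 0.6, 0, 0, -0.024, 0.6]
    - [0.6, -4.2, 0.6, 0, 0, -0.024, 0.6]
    - [0.7, -4.1, 0.6, 0, 0, -0.024, 0.6]
    - [0.8, -4.1, 0.6, 0, 0, -0.024, 0.6]
    - [0, 0, 0, 0, 0, 0, 0.6]

```text
time: 16.05
eef_pos: [0.4646, -0.3274, 0.115]
eef_rot: [-0.077, 0.997, 0.0, -0.0]
contact_force: [-0.3, 0.1, -0.2]
finger_gap: 0.0517
grip_force: 0.0
```

Run:
```python
from h import *
import time
plan([(470.5,-323.5,30,188.8,3,.6),(470.5,-323.5,5,188.8,3,.6)]); print(env.get_obs()['finger_gap'])
```

```text
from [ 464.6 -327.4  115.  -171.2]
[-0.21, 0.1, 2.83, 0, 0, -2.094, 0.6], [0.02, -0.23, 2.83, 0, 0, -2.094, 0.6], [0.19, 0.14, 2.83, 0, 0, -2.094, 0.6],
[0.0, 0.0, 0.83, 0, 0, 0.0, 0.6], [0.0, 0.0, 0.83, 0, 0, 0.0, 0.6], [0.0, 0.0, 0.83, 0, 0, 0.0, 0.6],
0.05169242502908403
```

Call:
apply_moves:
  steps:
    - [-0.3, 0.15, 3, 0, 0, 0, 0.6]
    - [-0.3, 0.15, 3, 0, 0, 0, 0.6]
    - [0, 0, 2.5, 0, 0, 0, 0.6]
    - [0, 0, 1.5, 0, 0, 0, 0.6]
    - [0, 0, 1, 0, 0, 0, 0.6]
    - [0, 0, 0, 0, 0, 0, 0.6]

```text
time: 16.8
eef_pos: [0.4705, -0.3203, 0.0059]
eef_rot: [-0.079, 0.997, 0.0, -0.0]
contact_force: [-0.6, -0.4, 0.1]
finger_gap: 0.0513
grip_force: 0.0
```

Call:
apply_moves:
  steps:
    - [0, 0, 0, 0, 0, 0, 0]
    - [0, 0, 0, 0, 0, 0, 0]
    - [0, 0, 0, 0, 0, 0, 0]
    - [0, 0, 0, 0, 0, 0, 0]
  force: 30

```text
time: 17.3
eef_pos: [0.4713, -0.3213, 0.0075]
eef_rot: [-0.078, 0.997, -0.001, 0.001]
contact_force: [0.2, 0.1, 6.0]
finger_gap: 0.0171
grip_force: 30.4
```

Call:
apply_moves:
  steps:
    - [0, 0, -2, 0, 0, 0, 0]
    - [0, 0, -4, 0, 0, 0, 0]
    - [0, 0, -4, 0, 0, 0, 0]
    - [0, 0, 0, 0, 0, 0, 0]

```text
time: 17.8
eef_pos: [0.4729, -0.3227, 0.1116]
eef_rot: [-0.079, 0.997, -0.003, 0.003]
contact_force: [-0.2, -0.0, -0.3]
finger_gap: 0.0168
grip_force: 29.7
```

Run:
```python
from h import *
c=cur(); c[3]%=360
p,d=snap('top'); C=cloud('top',d); m=(p[...,0].astype(int)>p[...,2]+25)&(p[...,0]>120)&(C[...,2]>-.005)&(C[...,2]<.02)&(C[...,0]>.42)&(C[...,0]<.65)&(C[...,1]<-.05)&(C[...,1]>-.17)
v,u=np.nonzero(m); P=plane('top',np.c_[u,v],.005)[:,:2]*1000; print('floor',len(v),cv2.minAreaRect(P.astype(np.float32)))
plan([(540.4,-103.4,105,183.5,7,0)],c)
```

```text
floor 1485 ((541.1351318359375, -103.63267517089844), (130.10238647460938, 65.34459686279297), 3.4901304244995117)
from [ 472.9 -322.7  111.6  189. ]
[-1.44, 2.94, 0.09, 0, 0, 0.014, 0], [-1.4, 2.96, 0.09, 0, 0, 0.014, 0], [-1.36, 2.98, 0.09, 0, 0, 0.014, 0], [-1.32, 3.0, 0.09, 0, 0, 0.014, 0], [-1.28, 3.02, 0.09, 0, 0, 0.014, 0], [-1.24, 3.04, 0.09, 0, 0, 0.014, 0], [-1.2, 3.05, 0.09, 0, 0, 0.014, 0],
```

Floor centre (541, -103.6) agrees.

Call:
apply_moves:
  steps:
    - [-1.44, 2.9, 0.1, 0, 0, 0.014, 0]
    - [-1.4, 3, 0.1, 0, 0, 0.014, 0]
    - [-1.4, 3, 0.1, 0, 0, 0.014, 0]
    - [-1.3, 3, 0.1, 0, 0, 0.014, 0]
    - [-1.3, 3, 0.1, 0, 0, 0.014, 0]
    - [-1.2, 3, 0.1, 0, 0, 0.014, 0]
    - [-1.2, 3.1, 0.1, 0, 0, 0.014, 0]
    - [0, 0, 2, 0, 0, 0, 0]
    - [0, 0, 0, 0, 0, 0, 0]
    - [0, 0, 0, 0, 0, 0, 0]

```text
time: 19.1
eef_pos: [0.5377, -0.1014, 0.0789]
eef_rot: [-0.029, 1.0, 0.0, -0.001]
contact_force: [-0.2, -0.2, 1.4]
finger_gap: 0.017
grip_force: 29.8
```

Run:
```python
from h import *
c=cur(); c[3]%=360
plan([(541,-103.6,14,183.5,5,0)],c)
```

```text
from [ 537.7 -101.4   78.9  183.4]
[-0.06, -0.05, 1.3, 0, 0, -0.0, 0], [-0.06, -0.05, 1.3, 0, 0, -0.0, 0], [-0.06, -0.05, 1.3, 0, 0, -0.0, 0], [-0.06, -0.05, 1.3, 0, 0, -0.0, 0], [-0.06, -0.05, 1.3, 0, 0, -0.0, 0],
```

Call:
apply_moves:
  steps:
    - [-0.1, -0.1, 1.5, 0, 0, 0, 0]
    - [-0.1, -0.1, 1.5, 0, 0, 0, 0]
    - [0, 0, 1.5, 0, 0, 0, 0]
    - [0, 0, 1, 0, 0, 0, 0]
    - [0, 0, 0.7, 0, 0, 0, 0]
    - [0, 0, 0.2, 0, 0, 0, 0]
    - [0, 0, 0, 0, 0, 0, 0]

```text
time: 19.98
eef_pos: [0.5406, -0.1032, 0.0155]
eef_rot: [-0.03, 1.0, -0.0, 0.0]
contact_force: [0.3, -0.5, -0.1]
finger_gap: 0.017
grip_force: 29.8
```

Call:
apply_moves:
  steps:
    - [0, 0, 0.1, 0, 0, 0, 0]
    - [0, 0, 0.1, 0, 0, 0, 0]
    - [0, 0, 0.1, 0, 0, 0, 0]
    - [0, 0, 0, 0, 0, 0, 0]

```text
time: 20.48
eef_pos: [0.5403, -0.1031, 0.0123]
eef_rot: [-0.03, 1.0, 0.0, -0.0]
contact_force: [-0.2, -0.2, 0.1]
finger_gap: 0.0172
grip_force: 29.8
```

Call:
apply_moves:
  steps:
    - [0, 0, 0.1, 0, 0, 0, 0]
    - [0, 0, 0.1, 0, 0, 0, 0]
    - [0, 0, 0, 0, 0, 0, 0]

```text
time: 20.85
eef_pos: [0.5405, -0.1032, 0.0115]
eef_rot: [-0.03, 1.0, 0.0, -0.0]
contact_force: [-5.5, 1.3, 10.3]
finger_gap: 0.0169
grip_force: 31.0
```

Contact with the floor; release and retreat.

Call:
apply_moves:
  steps:
    - [0, 0, -0.1, 0, 0, 0, 0.33]
    - [0, 0, 0, 0, 0, 0, 0.33]
    - [0, 0, 0, 0, 0, 0, 0.33]
    - [0, 0, -1.5, 0, 0, 0, 0.33]
    - [0, 0, -3, 0, 0, 0, 0.33]
    - [0, 0, -4, 0, 0, 0, 0.33]
    - [0, 0, -3, 0, 0, 0, 0]
    - [0, 0, 0, 0, 0, 0, 0]

```text
time: 21.85
eef_pos: [0.5429, -0.104, 0.1305]
eef_rot: [-0.03, 1.0, -0.001, 0.003]
contact_force: [0.1, -0.5, 0.1]
finger_gap: -0.0002
grip_force: 0.0
```

Run:
```python
from h import *
A=(437.6,-109.7); c=cur(); c[3]%=360; print(c)
p,d=snap('scene','s5'); cv2.imwrite('pics/s5c.png',cv2.resize(p[160:300,260:440,::-1],None,fx=4,fy=4))
p,d=snap('top','t5'); C=cloud('top',d); m=(C[...,2]>.053)&(C[...,2]<.075)&(C[...,0]>.4)&(C[...,0]<.5)&(C[...,1]>0)&(C[...,1]<.1)
v,u=np.nonzero(m); print('knob',len(v),plane('top',np.c_[u,v],.064).mean(0) if len(v) else 0)
```

```text
[ 542.85873564 -103.97972536  130.53515871  183.39426612]
knob 43 [0.44869084 0.05334341 0.064     ]
```

View pics/s5c.png

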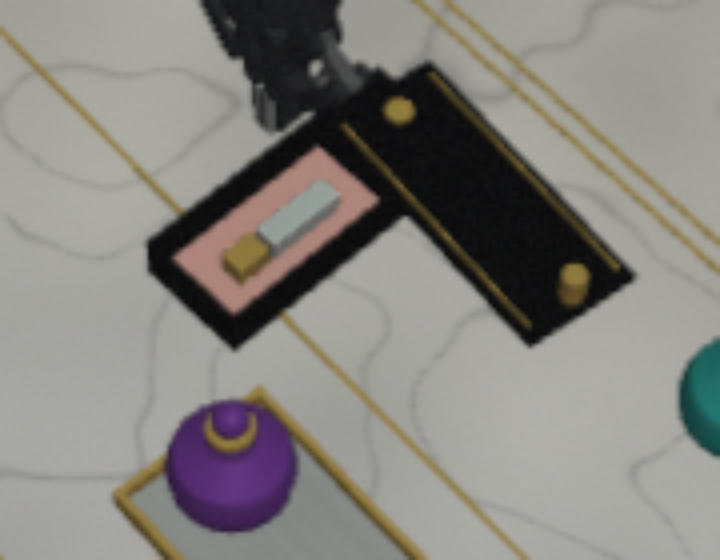

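The vial lies flat in the compartment at crop (285,230). The cover's knob is at (572,280), so the cover stands at 1.44 rad. Now to the knob's other side.

Run:
```python
from h import *
A=(437.6,-109.7); c=cur(); c[3]%=360
plan([(*arc(A,86.1,165,35),120,176.1,6,0),(*arc(A,86.1,165,35),49,176.1,4,0)],c)
W=[(*arc(A,p,165,19),49,p+90,1,0) for p in np.linspace(86.1,3.5,25)]
print('ARC',W[-1]); plan(W[1:3],W[0][:4])
```

```text
from [ 540.4 -103.1  126.7  183.4]
[1.95, 2.79, 0.11, 0, 0, 0.021, 0], [2.0, 2.75, 0.11, 0, 0, 0.021, 0], [2.06, 2.71, 0.11, 0, 0, 0.021, 0], [2.12, 2.66, 0.11, 0, 0, 0.021, 0], [2.18, 2.62, 0.11, 0, 0, 0.021, 0], [2.23, 2.57, 0.11, 0, 0, 0.021, 0],
[0.0, -0.0, 1.78, 0, 0, 0.0, 0], [0.0, -0.0, 1.78, 0, 0, 0.0, 0], [0.0, -0.0, 1.78, 0, 0, 0.0, 0], [0.0, -0.0, 1.78, 0, 0, 0.0, 0],
ARC (np.float64(601.1323194884458), np.float64(-80.66242980673314), 49, np.float64(93.5), 1, 0)
from [429.9  56.2  49.  176.1]
[-0.99, 0.08, -0.0, 0, 0, 0.06, 0],
[-0.99, 0.08, -0.0, 0, 0, 0.06, 0],
```

Call:
apply_moves:
  steps:
    - [2, 2.8, 0.1, 0, 0, 0.02, 0]
    - [2, 2.8, 0.1, 0, 0, 0.02, 0]
    - [2.1, 2.7, 0.1, 0, 0, 0.02, 0]
    - [2.1, 2.7, 0.1, 0, 0, 0.02, 0]
    - [2.2, 2.6, 0.1, 0, 0, 0.02, 0]
    - [2.2, 2.6, 0.1, 0, 0, 0.02, 0]
    - [0, 0, 2, 0, 0, 0, 0]
    - [0, 0, 2, 0, 0, 0, 0]
    - [0, 0, 2, 0, 0, 0, 0]
    - [0, 0, 0, 0, 0, 0, 0]

```text
time: 23.2
eef_pos: [0.41, 0.0579, 0.0578]
eef_rot: [0.03, 1.0, 0.0, -0.003]
contact_force: [-0.5, -0.6, 0.2]
finger_gap: -0.0004
grip_force: 0.0
```

Call:
apply_moves:
  steps:
    - [-0.5, 0, 0.8, 0, 0, 0, 0]
    - [-0.5, 0.1, 0, 0, 0, 0, 0]
    - [-0.5, 0.05, 0, 0, 0, 0, 0]
    - [-0.5, 0, 0, 0, 0, 0, 0]
    - [-0.99, 0.08, 0, 0, 0, 0.06, 0]
    - [-0.99, 0.08, 0, 0, 0, 0.06, 0]
    - [-0.99, 0.08, 0, 0, 0, 0.06, 0]
    - [-0.99, 0.08, 0, 0, 0, 0.06, 0]
    - [-0.99, 0.08, 0, 0, 0, 0.06, 0]
    - [-0.99, 0.08, 0, 0, 0, 0.06, 0]

```text
time: 24.45
eef_pos: [0.4922, 0.0502, 0.0525]
eef_rot: [0.21, 0.978, -0.0, 0.0]
contact_force: [-0.8, -0.1, 0.8]
finger_gap: -0.0
grip_force: 0.2
```

Call:
apply_moves:
  steps:
    - [-0.99, 0.08, 0, 0, 0, 0.06, 0]
    - [-0.99, 0.08, 0, 0, 0, 0.06, 0]
    - [-0.99, 0.08, 0, 0, 0, 0.06, 0]
    - [-0.99, 0.08, 0, 0, 0, 0.06, 0]
    - [-0.99, 0.08, 0, 0, 0, 0.06, 0]
    - [-0.99, 0.08, 0, 0, 0, 0.06, 0]
    - [-0.99, 0.08, 0, 0, 0, 0.06, 0]
    - [-0.99, 0.08, 0, 0, 0, 0.06, 0]
    - [-0.99, 0.08, 0, 0, 0, 0.06, 0]

```text
time: 25.58
eef_pos: [0.566, 0.0017, 0.0524]
eef_rot: [0.463, 0.886, 0.0, 0.0]
contact_force: [-0.5, -0.4, 1.0]
finger_gap: -0.0001
grip_force: 0.2
```

Run:
```python
from h import *
A=(437.6,-109.7); c=cur(); c[3]%=360; r=(c[:2]-A); print(c, 'phi',np.degrees(np.arctan2(r[1],r[0])-np.arctan2(19,165)),np.hypot(*r))
plan([(*arc(A,p,165,19),49,p+90,1,0) for p in np.linspace(c[3]-90-3.4,3.5,9)],c)
```

```text
[565.99356792   1.72664344  52.38676232 124.84089088] phi 34.38438738303987 170.00236807741015
from [566.    1.7  52.4 124.8]
[-0.89, -0.32, 0.34, 0, 0, 0.059, 0],
[-1.01, 0.09, -0.0, 0, 0, 0.061, 0],
[-1.01, 0.09, -0.0, 0, 0, 0.061, 0],
[-1.01, 0.09, -0.0, 0, 0, 0.061, 0],
[-1.01, 0.09, -0.0, 0, 0, 0.061, 0],
[-1.01, 0.09, -0.0, 0, 0, 0.061, 0],
[-1.01, 0.09, -0.0, 0, 0, 0.061, 0],
[-1.01, 0.09, -0.0, 0, 0, 0.061, 0],
[-1.01, 0.09, -0.0, 0, 0, 0.061, 0],
```

Call:
apply_moves:
  steps:
    - [-0.98, -0.1, 0, 0, 0, 0.06, 0]
    - [-0.99, 0.0, 0, 0, 0, 0.06, 0]
    - [-0.99, 0.08, 0, 0, 0, 0.06, 0]
    - [-0.99, 0.08, 0, 0, 0, 0.06, 0]
    - [-0.99, 0.08, 0, 0, 0, 0.06, 0]
    - [-0.99, 0.08, 0, 0, 0, 0.06, 0]
    - [-0.99, 0.08, 0, 0, 0, 0.06, 0]
    - [0, 0, 0, 0, 0, 0, 0]

```text
time: 26.58
eef_pos: [0.5975, -0.0603, 0.0525]
eef_rot: [0.637, 0.771, 0.0, 0.0]
contact_force: [-0.4, -1.1, -0.2]
finger_gap: 0.0004
grip_force: 0.0
```

Run:
```python
from h import *
A=(437.6,-109.7); c=cur(); c[3]%=360; r=(c[:2]-A); print(c, 'phi',np.degrees(np.arctan2(r[1],r[0])-np.arctan2(19,165)),np.hypot(*r))
plan([(*arc(A,p,165,19),c[2],p+90,1,0) for p in np.linspace(c[3]-90-1,2.8,4)],c)
```

```text
[597.51923435 -60.26918406  52.46571808 100.86962735] phi 10.607543191106378 167.38448876567628
from [597.5 -60.3  52.5 100.9]
[-0.23, -0.11, -0.0, 0, 0, 0.017, 0],
[-0.68, 0.06, -0.0, 0, 0, 0.041, 0],
[-0.68, 0.06, -0.0, 0, 0, 0.041, 0],
[-0.68, 0.06, -0.0, 0, 0, 0.041, 0],
```

Call:
apply_moves:
  steps:
    - [-0.5, 0, 0, 0, 0, 0.03, 0]
    - [-0.5, 0, 0, 0, 0, 0.03, 0]
    - [-0.5, 0, 0, 0, 0, 0.03, 0]
    - [-0.4, 0, 0, 0, 0, 0.03, 0]
    - [0, 0, 0, 0, 0, 0, 0]

```text
time: 27.2
eef_pos: [0.5998, -0.0789, 0.0523]
eef_rot: [0.682, 0.731, -0.0, 0.0]
contact_force: [0.5, 0.6, 0.0]
finger_gap: -0.0002
grip_force: 0.0
```

Close; nudge until the stop's force shows.

Call:
apply_moves:
  steps:
    - [-0.15, 0, 0, 0, 0, 0, 0]
    - [-0.15, 0, 0, 0, 0, 0, 0]
    - [0, 0, 0, 0, 0, 0, 0]

```text
time: 27.58
eef_pos: [0.6, -0.0815, 0.0523]
eef_rot: [0.682, 0.731, -0.0, -0.0]
contact_force: [-0.3, 0.0, -0.5]
finger_gap: -0.0001
grip_force: 0.0
```

Call:
apply_moves:
  steps:
    - [-0.15, 0, 0, 0, 0, 0, 0]
    - [-0.15, 0, 0, 0, 0, 0, 0]
    - [0, 0, 0, 0, 0, 0, 0]

```text
time: 27.95
eef_pos: [0.6, -0.082, 0.0522]
eef_rot: [0.682, 0.731, 0.001, -0.002]
contact_force: [-0.8, 8.8, 3.2]
finger_gap: -0.0001
grip_force: 4.6
```

Stop reached (8.8 N). Back off, lift and check.

Call:
apply_moves:
  steps:
    - [0.4, 0, 0, 0, 0, 0, 0]
    - [0.8, 0, 0, 0, 0, 0, 0]
    - [0.8, 0, 0, 0, 0, 0, 0]
    - [0, 0, -3, 0, 0, 0, 0]
    - [0, 0, -4, 0, 0, 0, 0]
    - [0, 0, -4, 0, 0, 0, 0]
    - [0, -5, 0, 0, 0, 0, 0]
    - [0, -5, 0, 0, 0, 0, 0]
    - [0, -5, 0, 0, 0, 0, 0]
    - [0, 0, 0, 0, 0, 0, 0]

```text
time: 29.2
eef_pos: [0.4457, -0.0743, 0.1613]
eef_rot: [0.682, 0.731, -0.001, -0.001]
contact_force: [0.2, -0.6, 0.4]
finger_gap: 0.0002
grip_force: 0.0
```

Run:
```python
from h import *
print(cur()); tray('t6'); edgefit(270); snap('scene','s6')
```

```text
[445.73110456 -74.34460147 161.26386867  93.95997188]
bottle [[673.  15.  40.]]
vase rim [674. 216. 150.]
edge 251 phi 270.26 offset at 0 51.3
edge 239 phi 270.43 offset at 0 -54.1
```

View pics/s6.png

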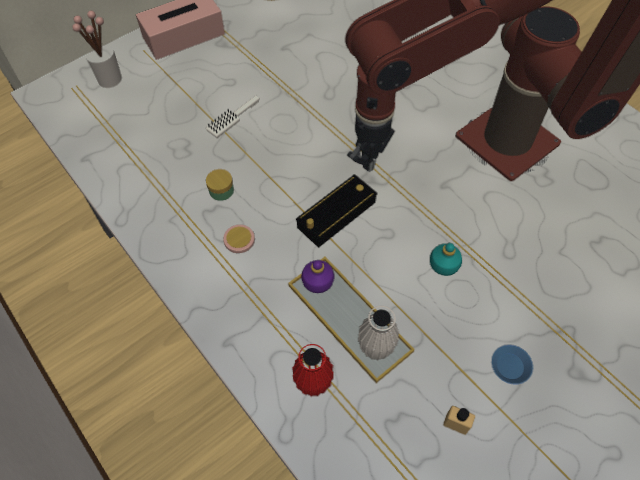

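The box is shut (knob at (309,222), as at the start). The tray is parallel with vase and bottle upright, and the bystanders have not moved.

```bash
python3 -c "
from workcell import env
print(env.finish_job())"
```

```text
the job is handed in; nothing more can be done
None
```

I handed the job in at about 29 s: the tray lies within about half a degree of the gold lines with the vase and bottle upright on it, the roller vial is flat inside the black box, the cover is shut against its stop, and nothing else on the marble appears to have moved.

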